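# Refit the book-dust extractor: filter in, bayonet cap locked

## Robot

A 6-joint arm with a two-finger parallel gripper is mounted at the origin on the work surface. World frame = base frame: x ahead of the robot, y to its left, z up, the work surface at z = 0. Lengths are in m, angles in rad, forces in N, time in s.
With the tool pointing down it reaches from about 0.375 to 0.925 m from the base axis. Payload 5.7 kg.
Tool frame: the origin (TCP) lies on the centre line of the jaws, within the pads' length; the fingertips stand 11 mm ahead of it and the grasp point (between the pads) lies 8 mm behind it; z points along the fingers, x is the direction in which the jaws open and shut, and the axes are right-handed (so a half turn about z gives the same grasp; the last joint's range is limited). The gripper opens to 88 mm and grips with 3 to 60 N. Pads are 20 mm wide; open, the fingers measure 115 mm over their backs; the gripper's body (75 mm by 178 mm) begins 61 mm behind the grasp point.
Start: joints at [-1.456, 0.359, 1.51, -0, 1.272, -0.115], TCP at [0.137, -0.584, 0.234] pointing down, gripper open.
Joint ranges: [-2.97, 2.97], [-1.01, 2.36], [0.21, 2.38], [-0.96, 4.11], [0.2, 2.71], [-2.98, 2.98]. Speed limits (rad/s): [2.39, 2.39, 3.14, 3.14, 3.14, 3.14].

## Interface

Orientations are given as a unit quaternion [x, y, z, w].
In Python, from cell import read_state, camera, job_done gives the robot as it stands.
- The arm moves only by the tool apply_moves, never from a script. Its argument "moves" is a list that holds one entry, the list of rows, each a list of 7 numbers: the turn, a rotation vector about the tool's x, y, z in degrees, then the shift along the tool's x, y, z in mm, then the closure, from 0 (fully open) to 1 (shut). A call has 1 to 12 rows; each row shifts and turns the pose as measured when the row begins, along the tool's axes as they then stand; what a row does not reach is not made up. A row lasts 1/8 s, in which the tool goes at most 62.5 mm and 10.7 degrees, less where a joint would pass 70% of its speed; a pose out of reach is approached as far as the arm can. A call is refused whole if a number of a shift passes 62.5 or a number of a turn 10.7, either way. A call with a gripper value outside its range is refused whole. The fingers move at their own pace and stop on an object; "grip_force" is the grip in N (left out, the last holds). Time passes only in rows, so rows that do not move let the fingers close. It gives the time, the measured TCP pose, the force and the opening at its end, in the units of the state.
- read_state(): the state, without advancing time (a new reading comes with each control period).
- camera(name): name is "side" or "top"; returns a dict with "pixels" (420x560x3 uint8, red, green, blue), "range_z" (420x560 float32, m along the optical axis (not along the pixel's ray), 0 where there is no reading), "vertical_fov" (degrees; the focal length in pixels is half the picture's height over the tangent of half this angle, whatever the lens; pixels are square), "cx", "cy" (the principal point, pixels), "R" (3x3) and "t" (3): a world point X has camera coordinates R X + t. Camera axes: x right, y down, z forward; pixel columns grow to the right and rows downward; lengths in m; the calibration is good to about 2 mm. A picture is of the moment at which its call begins.
- job_done(): hands the job in, once; it reports no verdict.
The state is a dict: "clock": time; "joint_positions": joint angles; "joint_vel": joint speeds; "joint_torque": joint torques, N m; "eef_pos": TCP position; "tcp_rot": TCP orientation; "wrist_force": force on the tool from outside, world axes, zero at the start; "torque": the same for the moment, N m; "gripper_width": finger opening in m.
Only numpy, scipy, OpenCV 4.12 (cv2) and the standard library are available. Lean on these libraries where they do the work, as an engineer would, in place of code of your own. Each camera call takes 0.05 s, during which the arm holds its last target.

## Task

Get the stall's book-dust extractor ready for use: stand the clean white filter on the round plate inside the drum, then fit the blue cap over it with its lugs in the slots of the mouth, press it down against the spring and turn it clockwise a quarter turn to the stop, so that it stays locked down when you let go. Lower both parts into place without dropping them, and leave the used brown filter and everything else on the counter where it is.

Things in the scene. Friction and masses are not known exactly. Their poses are not given: they have to be found in the camera images.
- extractor: dust extractor, a light grey round machine standing open-topped on the counter; it does not shift. Origin: centre of its underside, z up. Base radius 105 up to 64 mm, drum radius 98 up to 174 mm, then a white mouth ring of radius 84 to its flat top (the rim) at 180 mm. A hose socket sticks out low (55 mm high at most) on its +x side, to 114 mm from the axis
- mouth (a point): centre of the extractor's rim plane, on its axis, 180 mm above its underside; axes as the extractor's. Inside, the drum is 148 mm wide. An inward white bayonet lip, from 174 to 180 mm high, narrows the mouth to 128 mm. Stops under the lip end the cap's clockwise turn (seen from above) 90 degrees from the slots and keep it from turning anticlockwise
- slot (a point): middle of one of the two slots in the lip, at rim height, on the extractor's +x axis, 69 mm from its centre; the other is opposite, on -x. Each slot is 34 mm wide at the lip's inner edge, a little wider further out, and reaches out to 74 mm from the axis. A yellow mark on the drum's shoulder stands beside each slot
- locked_mark (a point): one of the two red marks on the drum's shoulder, on the extractor's +y axis, 91.5 mm from its centre; the other is opposite, on -y. The cap is locked when its bar and arrows point at the red marks. The turn is held only by the spring's friction (about 0.3 N m), so the cap stays where it is left
- seat_top (a point): centre of the top of the black spring plate in the drum, for the filter to stand on: 73 mm above the extractor's underside when not pressed. A raised ring on it, 8 mm high, inner radius 50, outer 62, keeps the filter central. It is sprung: it carries about 5 N before it sinks, then 0.9 N more per mm, and sinks at most 10 mm
- filter: clean filter cartridge, white pleats, bright green end discs and a green round knob on top; loose, about 0.2 kg, standing upright. Origin: centre of its underside, z up. Radius 46, body 70 mm high; the knob on its axis is 36 wide, from 70 to 100 mm high
- knob_top (a point): top centre of the clean filter's knob, 100 mm above its underside; with the filter on the unpressed plate it is 7 mm below the rim. The cap presses on it
- cap: blue bayonet cap, right side up, loose, about 0.2 kg; a half turn makes no difference. Origin: centre of its underside, z up. Black spigot radius 60, 0 to 16 mm high; blue disc radius 83, 16 to 22 mm high, with two white arrows that point at the lugs (+x and -x). Underside above the extractor's underside: 173 resting in the slots on the filter, 164 pressed right down, 166.5 locked
- cap_bar (a point): top centre of the cap's upright white grip bar, 50 mm above the cap's underside. The bar is 80 mm long along the cap's x, so it points at the lugs, 16 mm wide along y, and stands 28 mm over the disc
- lug (a point): centre of the cap's +x lug, 64 mm from its axis; the other is opposite, on -x. Each black lug is 26 mm wide sideways, reaches out to 69.5 mm from the axis and is 1.5 to 7.5 mm above the cap's underside. On the filter the cap must be pressed 9 mm, with about 9 N, until its disc meets the rim; then the lugs are under the lip and it turns clockwise. The spring then holds it up against the lip
- old_filter: used filter cartridge, same shape and size as the clean one but dull brown all over; stands upright; to be left alone
- blue_book: old blue book lying flat, 190 x 130 x 28 mm; origin centre of its underside; bystander
- red_book: old red book lying flat, 180 x 125 x 22 mm; origin centre of its underside; bystander
- mug: blue tea mug, 76 mm wide, 90 mm high, standing; origin centre of its underside; bystander
- sponge: yellow dry-cleaning sponge block 55 x 36 x 26 mm; origin centre of its underside; bystander
- loupe: stand loupe, 46 mm wide, 36 mm high; origin centre of its underside; bystander
- brush: dusting brush lying flat; bystander
- pencil_pot: dark wooden pencil pot, 72 mm wide, 95 mm high, pencils up to 180 mm; origin centre of its underside; bystander
There are look-alikes about, which are no part of the job. What is shaped like the filter but orange or purple is not meant.

How it is judged:
By the outcome, as a careful person would: the job done as asked, in the order asked, and still so for the second after the job is handed in, with the robot touching nothing.
It also fails if it takes over 70 s, if anything falls off the work surface, if the arm or the gripper's body presses on something with over 40 N, if the wrist force passes 120 N, or if a joint passes its speed limit or range.

## Working session

There is one attempt and no reset: what is moved stays moved. The work goes in short steps, Python scripts to look and compute and a tool call to move; the robot and the scene stay as the last step left them, time stands still between calls to the robot, and variables do not carry over. Pictures are saved under pics/ and viewed, and the job is handed in when it is done.

Besides the shell and the picture viewer there is one more tool, called after "Emit:" as a command line: name --argument value ..., lists and objects as JSON in quotes. apply_moves: Moves the arm, as the interface text tells. Its arguments: {"type":"object","properties":{"moves":{"type":"array","items":{"type":"array","items":{"type":"array","items":{"type":"number"}}}},"grip_force":{"type":"number"}},"required":["moves"]}

```bash
ls; mkdir -p pics; cat > h.py <<'E'
import numpy as np, cv2, json
from cell import read_state, camera, job_done
def snap(name,fn=None):
    c=camera(name)
    if fn: cv2.imwrite('pics/'+fn,cv2.cvtColor(c['pixels'],cv2.COLOR_RGB2BGR))
    return c
def f(c): return c['pixels'].shape[0]/2/np.tan(np.radians(c['vertical_fov'])/2)
def ray(c,u,v):
    d=np.array([(u-c['cx'])/f(c),(v-c['cy'])/f(c),1.0]); R=np.array(c['R']); t=np.array(c['t'])
    return -R.T@t, R.T@d
def onplane(c,u,v,z):
    o,d=ray(c,u,v); return o+d*(z-o[2])/d[2]
def cloud(c):
    Z=c['range_z']; v,u=np.mgrid[:Z.shape[0],:Z.shape[1]]
    P=np.stack([(u-c['cx'])/f(c)*Z,(v-c['cy'])/f(c)*Z,Z],-1)
    return (P-np.array(c['t']))@np.array(c['R'])
def proj(c,X):
    x=np.array(c['R'])@np.array(X)+np.array(c['t']); return f(c)*x[0]/x[2]+c['cx'],f(c)*x[1]/x[2]+c['cy']
E
python3 - <<'E'
from h import *
for n in ('side','top'):
    c=snap(n,n+'0.png'); print(n,c['vertical_fov'],c['cx'],c['cy'],-np.array(c['R']).T@np.array(c['t']),(c['range_z']>0).mean())
print(read_state())
E
```

```text
pics
side 56.56025363199361 279.4918220428421 210.0197136794628 [ 0.46100451 -0.7385007   0.99861459] 0.9959736394557823
top 55.56613442676602 275.79127098140134 215.13876726628 [0.33953441 0.00333882 1.52821567] 0.9959311224489796
{'clock': 0.1, 'joint_positions': array([-1.45615649e+00,  3.59399718e-01,  1.51132489e+00, -2.65023256e-06,
        1.27246534e+00, -1.15080617e-01]), 'joint_vel': array([ 0.00058318, -0.00146923, -0.00207351,  0.0018741 ,  0.00094114,
        0.00055264]), 'joint_torque': array([-1.88462468e-05, -5.16359210e+01, -2.71406615e+01,  6.75332732e-02,
        2.76527368e-02, -2.73040496e-05]), 'eef_pos': array([ 0.13655777, -0.58364361,  0.23291316]), 'tcp_rot': array([ 7.83487494e-01, -6.21407039e-01, -5.65498747e-04, -5.63956887e-04]), 'wrist_force': array([ 0.20043949, -0.14686594,  0.6850317 ]), 'torque': array([-0.01783994, -0.05205525, -0.01680934]), 'gripper_width': 0.08767759669940516}
```

View pics/side0.png

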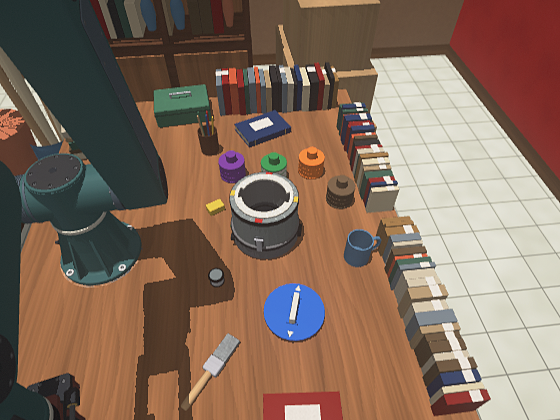

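View pics/top0.png

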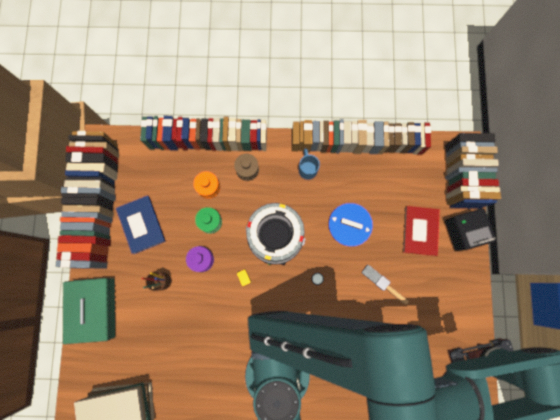

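The side view shows the extractor at about (265,210), the green filter at (273,163) between the purple and orange ones, and the cap at (294,312). In the top view they are at (275,233), (208,220) and (351,224). Next I'll measure them.

```bash
cat > m.py <<'E'
from h import *
def mask(c,lo,hi):
    return cv2.inRange(cv2.cvtColor(c['pixels'],cv2.COLOR_RGB2HSV),lo,hi)
RG={'green':((50,120,50),(75,255,255)),'blue':((100,150,120),(118,255,255)),'yellow':((24,150,120),(32,255,255)),'red':((0,170,130),(8,255,255)),'red2':((172,170,130),(180,255,255))}
def blobs(c,k,amin=4):
    n,l,s,ce=cv2.connectedComponentsWithStats(mask(c,*RG[k]))
    return [(s[i,4],ce[i],l==i) for i in range(1,n) if s[i,4]>=amin]
E
python3 - <<'E'
from m import *
for n in ('side','top'):
    c=snap(n); P=cloud(c)
    for k in RG:
        for a,ce,m in blobs(c,k):
            p=np.median(P[m],0)
            if a>=5 and np.linalg.norm(p[:2])<1 and -0.02<p[2]<0.3: print(n,k,a,ce.round(1),p.round(3))
    np.savez(n+'.npz',pixels=c['pixels'],P=P)
E
```

```text
side green 298 [273.2 162.4] [0.555 0.261 0.07 ]
side blue 2407 [293.7 312.2] [ 0.554 -0.274  0.021]
side yellow 11 [232.5 192.2] [0.418 0.042 0.175]
side yellow 14 [295.5 198.5] [ 0.594 -0.002  0.174]
side yellow 98 [214.5 204.6] [0.347 0.135 0.025]
side red 60 [256.6  75. ] [0.537 0.707 0.147]
side red 7 [224.9  68.9] [0.406 0.77  0.148]
side red 165 [229.7  76.7] [0.431 0.703 0.148]
side red 97 [239.8  77.7] [0.468 0.717 0.137]
side red 39 [354.3 123.6] [0.874 0.398 0.113]
side red 9 [360.9 133.9] [0.884 0.343 0.105]
side red 6 [352.5 136. ] [0.851 0.336 0.106]
side red 7 [379.4 145.4] [0.931 0.273 0.107]
side red 21 [362.6 146.8] [0.873 0.272 0.108]
side red 10 [268.2 172.6] [0.531 0.111 0.173]
side red 9 [392.2 178. ] [0.927 0.11  0.109]
side red 13 [371.3 180. ] [0.858 0.107 0.108]
side red 18 [379.4 179. ] [0.885 0.109 0.108]
side red 25 [258.  220.4] [ 0.481 -0.071  0.174]
side red 33 [402.5 256.8] [ 0.871 -0.181  0.096]
side red 7 [423.9 254.7] [ 0.93  -0.181  0.096]
side red 19 [335.9 393.8] [ 0.63  -0.485  0.02 ]
side red 7 [339.9 404. ] [ 0.63  -0.511  0.02 ]
side red 78 
[... 273 characters left out ...]
042 0.173]
top yellow 118 [243.3 277.3] [0.348 0.134 0.026]
top red 79 [159.1 130.9] [0.884 0.46  0.106]
top red 110 [175.9 132. ] [0.876 0.396 0.114]
top red 68 [191.9 135.1] [0.869 0.336 0.106]
top red 44 [209.3 134.8] [0.872 0.271 0.108]
top red 58 [253.  135.7] [0.871 0.107 0.108]
top red 50 [330.5 138.7] [ 0.867 -0.185  0.097]
top red 29 [464.9 181.6] [ 0.702 -0.66   0.135]
top red 1160 [423.1 230.7] [ 0.535 -0.551  0.021]
top red 108 [ 77.9 219.2] [0.538 0.709 0.148]
top red 7 [248.6 223.7] [0.529 0.107 0.174]
top red 674 [ 76.2 246.1] [0.444 0.706 0.147]
top red 7 [301.1 238.3] [ 0.484 -0.072  0.173]
top red2 7 [172. 132.] [0.879 0.41  0.114]
top red2 5 [180. 133.] [0.873 0.38  0.113]
```

```bash
python3 - <<'E'
import cv2
a=cv2.imread('pics/side0.png')[140:350,190:370]; cv2.imwrite('pics/sz.png',cv2.resize(a,None,fx=2.8,fy=2.8,interpolation=cv2.INTER_CUBIC))
a=cv2.imread('pics/top0.png')[170:290,180:390]; cv2.imwrite('pics/tz.png',cv2.resize(a,None,fx=3.8,fy=3.8,interpolation=cv2.INTER_CUBIC))
E
```

```text
(no output)
```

View pics/sz.png

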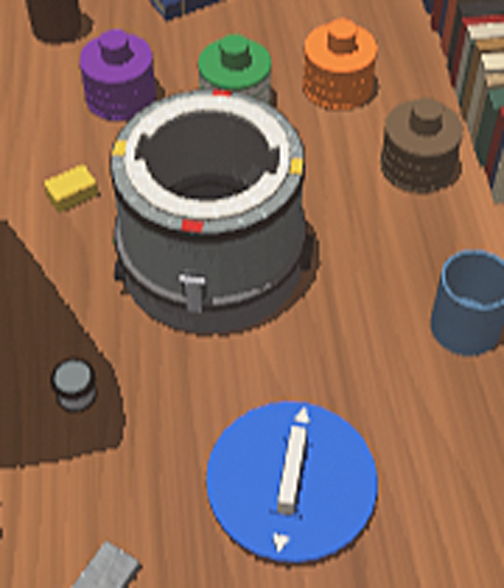

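View pics/tz.png

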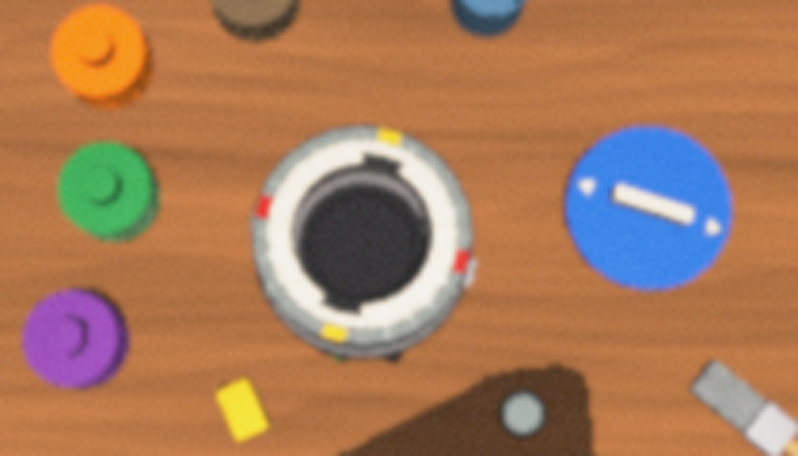

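```bash
cat > fit.py <<'E'
from m import *
from scipy.optimize import least_squares
def circ(pts,r=None):
    x0=np.r_[pts.mean(0),r or .05]
    s=least_squares(lambda p:np.hypot(pts[:,0]-p[0],pts[:,1]-p[1])-(r if r else p[2]),x0,loss='soft_l1',f_scale=.002)
    return s.x[:2],s.x[2]
def edge(c,m,z):
    cs,_=cv2.findContours(m,cv2.RETR_EXTERNAL,cv2.CHAIN_APPROX_NONE); k=max(cs,key=cv2.contourArea)
    h=cv2.convexHull(k)[:,0]
    return np.array([onplane(c,u,v,z)[:2] for u,v in k[:,0]])
E
python3 - <<'E'
from fit import *
for n in ('side','top'):
    c=snap(n); 
    # cap disc
    b=max(blobs(c,'blue'),key=lambda b:b[0]); e=edge(c,(b[2]*255).astype(np.uint8),.022)
    print(n,'cap',circ(e))
    # bar white & arrows
    h=cv2.cvtColor(c['pixels'],cv2.COLOR_RGB2HSV)
    cen=circ(e)[0]
    P=cloud(c)
    near=np.hypot(P[...,0]-cen[0],P[...,1]-cen[1])<.075
    w=(h[...,1]<90)&(h[...,2]>140)&near
    top=w&(abs(P[...,2]-.05)<.004)
    print(' bar top px',top.sum())
    if top.sum()>5:
        v,u=np.nonzero(top); q=np.array([onplane(c,a,b_,.05)[:2] for a,b_ in zip(u,v)])
        m=q.mean(0); ev,V=np.linalg.eigh(np.cov((q-m).T)); d=V[:,1]; print(' bar',m,np.degrees(np.arctan2(d[1],d[0]))%180)
    nn,l,s,ce=cv2.connectedComponentsWithStats((w&(P[...,2]<.027)).astype(np.uint8))
    for i in range(1,nn):
        if s[i,4]>4: print(' arrow?',s[i,4],onplane(c,*ce[i],.022).round(4))
    # filter
    for r,z,nm in ((.046,.07,'disc'),(.018,.1,'knob')):
        g=(mask(c,*RG['green'])>0)&(abs(P[...,2]-z)<.005)
        v,u=np.nonzero(g); q=np.array([onplane(c,a,b_,z)[:2] for a,b_ in zip(u,v)])
        if nm=='knob': print(' knob mean',q.mean(0),len(q))
        else: print(' disc',circ(edge(c,(g*255).astype(np.uint8),z)))
    # extractor
    for k in('yellow','red'):
        ms=[]
        for a,ce,m in blobs(c,k,5):
            p=np.median(P[m],0)
            if abs(p[2]-.174)<.004: ms.append(onplane(c,*ce,.174)[:2])
        ms=np.array(ms); d=ms[0]-ms[1]; print(' ',k,ms.mean(0),np.linalg.norm(d)/2,np.degrees(np.arctan2(d[1],d[0]))%180)
    w=(h[...,1]<70)&(h[...,2]>150)&(abs(P[...,2]-.18)<.003)&(np.hypot(P[...,0]-.506,P[...,1]-.019)<.1)
    print(' rim',circ(edge(c,(w*255).astype(np.uint8),.18)))
    w2=w.astype(np.uint8)
    cs,hh=cv2.findContours(w2,cv2.RETR_CCOMP,cv2.CHAIN_APPROX_NONE)
    k=max([x for x,y in zip(cs,hh[0]) if y[3]>=0],key=cv2.contourArea)
    q=np.array([onplane(c,u,v,.18)[:2] for u,v in k[:,0]]); print(' inner',circ(q))
print(read_state()['clock'])
E
```

```text
side cap (array([ 0.55607203, -0.26894835]), np.float64(0.08065788383513658))
 bar top px 142
 bar [ 0.55570067 -0.26995832] 72.44187040123735
 arrow? 17 [ 0.5759 -0.2051  0.022 ]
 arrow? 22 [ 0.5373 -0.3293  0.022 ]
 disc (array([0.55777821, 0.26883814]), np.float64(0.041484093609043475))
 knob mean [0.55796615 0.26977141] 49
  yellow [0.50550635 0.02027995] 0.09122486548718045 165.81768756783796
  red [0.50414262 0.02091841] 0.09378098590648178 75.97164758647762
 rim (array([0.50437582, 0.01684383]), np.float64(0.0820677369989551))
 inner (array([0.50434574, 0.01709468]), np.float64(0.06719449824170985))
top cap (array([ 0.55739459, -0.26623611]), np.float64(0.0776658321503438))
 bar top px 66
 bar [ 0.55479505 -0.26717965] 71.7643597735901
 arrow? 13 [ 0.5775 -0.2065  0.022 ]
 arrow? 13 [ 0.5746 -0.2554  0.022 ]
 arrow? 6 [ 0.5623 -0.2953  0.022 ]
 arrow? 12 [ 0.5371 -0.332   0.022 ]
 disc (array([0.55860593, 0.26941882]), np.float64(0.042254100888266165))
 knob mean [0.55896454 0.16624471] 80
  yellow [0.50611476 0.01817593] 0.0923345214670443 165.22597225979632
  red [0.50656686 0.01818519] 0.09338899559239294 75.23237096898771
 rim (array([0.50377462, 0.0172614 ]), np.float64(0.07826826559763504))
 inner (array([0.52385988, 0.0868967 ]), np.float64(0.00661910710504248))
0.3
```

```bash
cat > g.py <<'E'
import sys,numpy as np
from scipy.spatial.transform import Rotation as R
from cell import read_state
# usage: g.py x y z [theta_deg]; prints tool-frame shift (mm) from measured pose, and rot to go
s=read_state(); r=R.from_quat(s['tcp_rot']); M=r.as_matrix()
th=np.degrees(np.arctan2(M[1,0],M[0,0]))
print('t',round(s['clock'],2),'pos',s['eef_pos'].round(4),'theta',th.round(2),'zaxis',M[:,2].round(4),'w',round(s['gripper_width'],4),'F',s['wrist_force'].round(1),'T',s['torque'].round(2),'q6',s['joint_positions'][5].round(2))
a=list(map(float,sys.argv[1:]))
if len(a)>=3:
    d=np.array(a[:3])-s['eef_pos']; print('shift tool mm',(M.T@d*1000).round(1))
if len(a)>3:
    # desired orientation
    t=np.radians(a[3]); D=np.array([[np.cos(t),np.sin(t),0],[np.sin(t),-np.cos(t),0],[0,0,-1]])
    print('rotvec tool deg',np.degrees(R.from_matrix(M.T@D).as_rotvec()).round(2)); print('shift after turn',(D.T@d*1000).round(1))
E
python3 g.py 0.42 -0.25 0.24 -77; python3 g.py 0.5585 .2695 .22 -77
```

```text
t 0.3 pos [ 0.1366 -0.584   0.2333] theta -76.83 zaxis [-1.e-04  7.e-04 -1.e+00] w 0.088 F [-0.2  0.5  0.4] T [-0.06  0.02 -0.03] q6 -0.12
shift tool mm [-260.7 -352.    -6.5]
rotvec tool deg [-0.    0.04  0.17]
shift after turn [-261.7 -351.2   -6.7]
t 0.3 pos [ 0.1366 -0.584   0.2333] theta -76.83 zaxis [-1.e-04  7.e-04 -1.e+00] w 0.088 F [-0.2  0.5  0.4] T [-0.06  0.02 -0.03] q6 -0.12
shift tool mm [-735.  -605.2   13.9]
rotvec tool deg [-0.    0.04  0.17]
shift after turn [-736.7 -603.    13.3]
```

Emit:
apply_moves --moves '[[[0,0,0,-25,-34,0,0],[0,0,0,-25,-34,0,0],[0,0,0,-25,-34,0,0],[0,0,0,-25,-34,0,0],[0,0,0,-25,-34,0,0],[0,0,0,-25,-34,0,0],[0,0,0,-25,-34,0,0],[0,0,0,-25,-34,0,0],[0,0,0,-25,-34,0,0],[0,0,0,-25,-34,0,0],[0,0,0,-40,-25,0,0],[0,0,0,-40,-25,0,0]]]' --grip_force 25

```text
clock: 1.8
eef_pos: [0.451, -0.166, 0.2335]
tcp_rot: [0.781, -0.624, 0.002, 0.0]
wrist_force: [0.3, 0.2, 0.3]
gripper_width: 0.0881
```

```bash
python3 g.py 0.5585 .2695 .15 -77
```

```text
t 1.8 pos [ 0.451  -0.166   0.2335] theta -77.22 zaxis [ 0.0034 -0.0036 -1.    ] w 0.0881 F [0.3 0.2 0.3] T [-0.01 -0.05  0.  ] q6 0.85
shift tool mm [-401.3 -201.    82.3]
rotvec tool deg [-0.14 -0.24 -0.22]
shift after turn [-400.2 -202.7   83.5]
```

Emit:
apply_moves --moves '[[[0,0,0,-40,-20,0,0],[0,0,0,-40,-20,0,0],[0,0,0,-40,-20,0,0],[0,0,0,-40,-20,0,0],[0,0,0,-40,-20,0,0],[0,0,0,-40,-20,0,0],[0,0,0,-40,-20,0,0],[0,0,0,-40,-20,0,0],[0,0,0,-40,-20,10,0],[0,0,0,-30,-20,25,0],[0,0,0,0,0,25,0],[0,0,0,0,0,0,0]]]'

```text
clock: 3.3
eef_pos: [0.5642, 0.2773, 0.1722]
tcp_rot: [0.783, -0.622, 0.005, -0.002]
wrist_force: [0.4, -0.2, 0.6]
gripper_width: 0.0877
```

```bash
python3 g.py 0.5585 .2695 .085 -77; python3 - <<'E'
from h import *
snap('side','s1.png');snap('top','t1.png')
E
```

```text
t 3.3 pos [0.5642 0.2773 0.1722] theta -76.93 zaxis [ 0.0094 -0.0031 -1.    ] w 0.0877 F [ 0.4 -0.2  0.6] T [-0.01 -0.01  0.01] q6 1.7
shift tool mm [ 5.9  8.1 87.1]
rotvec tool deg [-0.49 -0.3   0.07]
shift after turn [ 6.3  7.3 87.2]
```

View pics/s1.png

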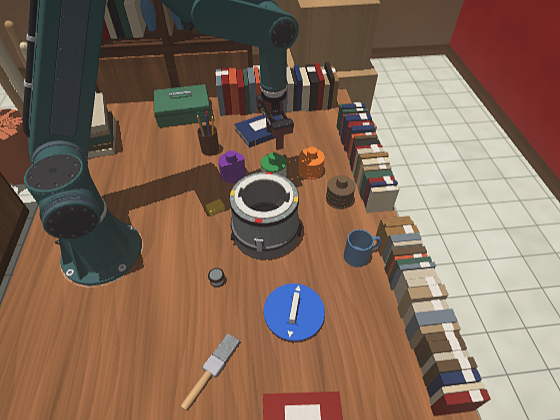

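The gripper is at about (280,125), above and just behind the green filter at (273,163). Next I'll correct the small offset and descend.

Emit:
apply_moves --moves '[[[-0.5,-0.3,0,6,7.5,10,0],[0,0,0,0,0,15,0],[0,0,0,0,0,15,0],[0,0,0,0,0,0,0]]]'

```text
clock: 3.9
eef_pos: [0.5609, 0.2681, 0.1343]
tcp_rot: [0.782, -0.623, 0.002, -0.003]
wrist_force: [-0.4, -0.1, -0.2]
gripper_width: 0.0877
```

```bash
python3 g.py 0.5585 .2695 .085 -77
```

```text
t 3.9 pos [0.5609 0.2681 0.1343] theta -77.11 zaxis [ 0.0064  0.0028 -1.    ] w 0.0877 F [-0.4 -0.1 -0.2] T [-0.    0.01  0.  ] q6 1.68
shift tool mm [-1.8  2.3 49.3]
rotvec tool deg [-0.39  0.07 -0.11]
shift after turn [-1.9  2.  49.3]
```

Emit:
apply_moves --moves '[[[-0.4,0,0,-1.8,2,15,0],[0,0,0,0,0,15,0],[0,0,0,0,0,15,0],[0,0,0,0,0,3,0],[0,0,0,0,0,0,0]]]'

```text
clock: 4.53
eef_pos: [0.5584, 0.2698, 0.0823]
tcp_rot: [0.782, -0.623, -0.001, 0.0]
wrist_force: [0.0, -0.8, -0.2]
gripper_width: 0.0879
```

```bash
python3 g.py 0.5585 .2695 .085 -77
```

```text
t 4.53 pos [0.5584 0.2698 0.0823] theta -77.1 zaxis [-1.6e-03  9.0e-04 -1.0e+00] w 0.0879 F [ 0.  -0.8 -0.2] T [ 0.01  0.01 -0.05] q6 1.68
shift tool mm [ 0.3 -0.  -2.7]
rotvec tool deg [ 0.08  0.07 -0.1 ]
shift after turn [ 0.3 -0.  -2.7]
```

Emit:
apply_moves --moves '[[[0,0,0,0,0,-2,0.2],[0,0,0,0,0,0,0.4],[0,0,0,0,0,0,0.7],[0,0,0,0,0,0,0.8],[0,0,0,0,0,0,0.8],[0,0,0,0,0,0,0.8],[0,0,0,0,0,0,0.8]]]' --grip_force 25

```text
clock: 5.4
eef_pos: [0.5596, 0.2703, 0.0862]
tcp_rot: [0.782, -0.623, -0.0, -0.001]
wrist_force: [-0.9, -0.4, -0.1]
gripper_width: 0.0357
```

```bash
python3 g.py 0.5585 .2695 .085 -77
```

```text
t 5.4 pos [0.5596 0.2703 0.0862] theta -77.09 zaxis [ 0.0015  0.0021 -1.    ] w 0.0357 F [-0.9 -0.4 -0.1] T [-0.03 -0.03  0.  ] q6 1.68
shift tool mm [0.5 1.3 1.2]
rotvec tool deg [-0.11  0.1  -0.09]
shift after turn [0.5 1.3 1.2]
```

Emit:
apply_moves --moves '[[[0,0,0,0,0,-10,0.8],[0,0,0,0,0,-25,0.8],[0,0,0,0,0,-35,0.8],[0,0,0,0,0,-35,0.8],[0,0,0,0,0,-35,0.8],[0,0,0,0,0,-35,0.8],[0,0,0,0,0,-35,0.8],[0,0,0,0,0,-15,0.8],[0,0,0,0,0,0,0.8]]]'

```text
clock: 6.52
eef_pos: [0.5565, 0.2687, 0.3187]
tcp_rot: [0.782, -0.623, -0.002, 0.002]
wrist_force: [-0.3, 0.1, -3.5]
gripper_width: 0.0354
```

```bash
python3 g.py 0.505 .0185 .31 -77; python3 - <<'E'
from h import *
snap('side','s2.png');c=snap('top','t2.png')
E
```

```text
t 6.53 pos [0.5565 0.2687 0.3187] theta -77.1 zaxis [-4.5e-03 -3.0e-04 -1.0e+00] w 0.0354 F [-0.3  0.1 -3.5] T [ 0.02 -0.02  0.04] q6 1.68
shift tool mm [232.4 106.    9. ]
rotvec tool deg [ 0.26  0.04 -0.1 ]
shift after turn [232.2 106.4   8.7]
```

View pics/s2.png

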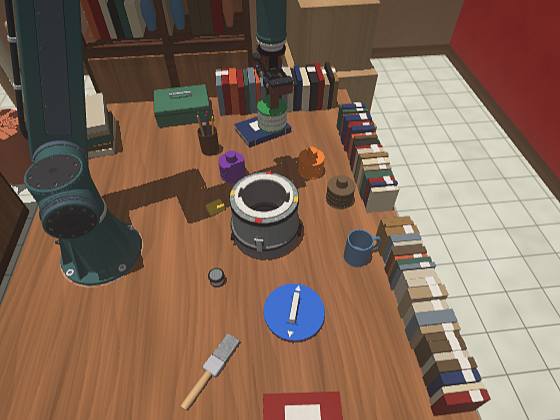

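The white filter hangs upright in the gripper at about (272,115). Next I'll carry it over the mouth.

Emit:
apply_moves --moves '[[[0.2,0,0,12,5,0,0.8],[0,0,0,25,11,0,0.8],[0,0,0,30,14,0,0.8],[0,0,0,30,14,0,0.8],[0,0,0,30,14,0,0.8],[0,0,0,30,14,0,0.8],[0,0,0,30,14,0,0.8],[0,0,0,20,10,0,0.8],[0,0,0,15,6,0,0.8],[0,0,0,6,2,0,0.8],[0,0,0,0,0,0,0.8]]]'

```text
clock: 8.0
eef_pos: [0.4935, 0.0088, 0.3044]
tcp_rot: [0.782, -0.624, -0.009, 0.011]
wrist_force: [0.2, 0.9, -2.0]
gripper_width: 0.0356
```

```bash
python3 g.py 0.5052 .0185 .26 -77; python3 - <<'E'
from h import *
snap('side','s3.png');c=snap('top','t3.png')
E
```

```text
t 8.0 pos [0.4935 0.0088 0.3044] theta -77.16 zaxis [-0.0283 -0.0059 -0.9996] w 0.0356 F [ 0.2  0.9 -2. ] T [-0.03 -0.03  0.03] q6 1.23
shift tool mm [ -6.8 -14.8  44. ]
rotvec tool deg [ 1.65  0.03 -0.16]
shift after turn [ -6.8 -13.5  44.4]
```

View pics/s3.png

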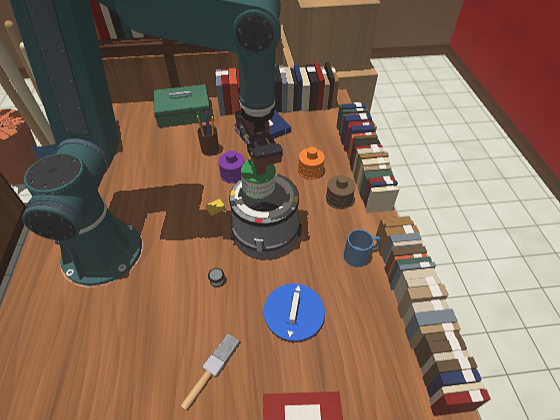

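The filter is over the mouth at about (257,180), slightly off, with a small tilt to correct.

Emit:
apply_moves --moves '[[[1.6,0,0,-6.5,-13.5,0,0.8],[0,0,0,0,0,5,0.8],[0,0,0,0,0,0,0.8]]]'

```text
clock: 8.48
eef_pos: [0.5067, 0.0211, 0.2987]
tcp_rot: [0.783, -0.622, 0.0, -0.001]
wrist_force: [0.2, 0.3, -3.0]
gripper_width: 0.0353
```

```bash
python3 g.py 0.5052 .0185 .26 -77
```

```text
t 8.47 pos [0.5067 0.0211 0.2987] theta -76.97 zaxis [ 0.0014  0.0014 -1.    ] w 0.0353 F [ 0.2  0.3 -3. ] T [-0.03 -0.03 -0.01] q6 1.25
shift tool mm [ 2.3  2.1 38.7]
rotvec tool deg [-0.1   0.06  0.03]
shift after turn [ 2.2  2.  38.7]
```

```bash
python3 - <<'E'
from fit import *
for n in ('side','top'):
    c=snap(n,n+'4.png'); P=cloud(c); z=.2987-.0862+.07
    g=(mask(c,*RG['green'])>0)&(abs(P[...,2]-z)<.008)&(np.hypot(P[...,0]-.505,P[...,1]-.02)<.07)
    m=(g*255).astype(np.uint8)
    if g.sum()>30:
        cs,_=cv2.findContours(m,cv2.RETR_EXTERNAL,cv2.CHAIN_APPROX_NONE); k=np.vstack(cs); h=cv2.convexHull(k)[:,0]
        q=np.array([onplane(c,u,v,z)[:2] for u,v in h]); print(n,g.sum(),np.median(P[g],0),circ(q),circ(q,.0445)[0])
    for k in('yellow','red'):
        for a,ce,mm in blobs(c,k,4):
            p=np.median(P[mm],0)
            if abs(p[2]-.174)<.006 and abs(p[0]-.5)<.12 and abs(p[1])<.12: print(k,a,onplane(c,*ce,.174)[:2].round(4))
E
```

```text
side 136 [0.47812075 0.02140192 0.28177522] (array([0.50522298, 0.01950897]), np.float64(0.04471950952693375)) [0.50514672 0.01948298]
yellow 9 [0.4164 0.0424]
red 25 [ 0.4814 -0.0701]
top 155 [0.47654416 0.01543687 0.28249828] (array([0.50629339, 0.02253774]), np.float64(0.04524863346570637)) [0.50538904 0.02230394]
yellow 13 [0.4169 0.041 ]
red 5 [ 0.4832 -0.0728]
```

```bash
python3 - <<'E'
import cv2
a=cv2.imread('pics/side4.png')[130:270,190:350]; a=cv2.resize(a,None,fx=2.5,fy=2.5,interpolation=cv2.INTER_CUBIC)
b=cv2.imread('pics/top4.png')[170:290,200:340]; b=cv2.resize(b,(int(140*350/120),350),interpolation=cv2.INTER_CUBIC)
import numpy as np
cv2.imwrite('pics/z4.png',np.hstack([a,b])[:, :800])
E
```

```text
(no output)
```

View pics/z4.png

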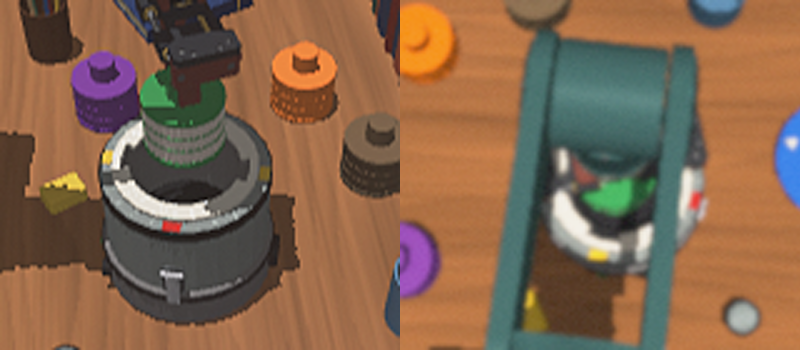

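The filter's centre is within 2 mm of the extractor axis in both views. I'll correct 1.7 mm and lower it.

Emit:
apply_moves --moves '[[[-0.1,0,0,1.6,0,10,0.8],[0,0,0,0,0,12,0.8],[0,0,0,0,0,12,0.8],[0,0,0,0,0,12,0.8],[0,0,0,0,0,12,0.8],[0,0,0,0,0,0,0.8]]]'

```text
clock: 9.32
eef_pos: [0.5064, 0.019, 0.2359]
tcp_rot: [0.782, -0.623, -0.001, 0.0]
wrist_force: [-0.7, 0.6, -2.1]
gripper_width: 0.0354
```

```bash
python3 g.py 0.5067 .0194 .16 -77
```

```text
t 9.32 pos [0.5064 0.019  0.2359] theta -77.02 zaxis [-0.002  0.001 -1.   ] w 0.0354 F [-0.7  0.6 -2.1] T [ 0.01 -0.05 -0.03] q6 1.24
shift tool mm [-0.2 -0.5 75.9]
rotvec tool deg [ 0.1   0.08 -0.02]
shift after turn [-0.3 -0.4 75.9]
```

Emit:
apply_moves --moves '[[[0.1,0,0,-0.2,-0.4,12,0.8],[0,0,0,0,0,12,0.8],[0,0,0,0,0,12,0.8],[0,0,0,0,0,12,0.8],[0,0,0,0,0,10,0.8],[0,0,0,0,0,8,0.8],[0,0,0,0,0,0,0.8]]]'

```text
clock: 10.2
eef_pos: [0.5073, 0.0194, 0.1655]
tcp_rot: [0.783, -0.623, -0.0, -0.001]
wrist_force: [-0.5, 0.1, -2.6]
gripper_width: 0.0357
```

```bash
python3 g.py 0.5067 .0194 .159 -77
```

```text
t 10.2 pos [0.5073 0.0194 0.1655] theta -77.02 zaxis [ 5.0e-04  1.3e-03 -1.0e+00] w 0.0357 F [-0.5  0.1 -2.6] T [ 0.01 -0.04 -0.05] q6 1.24
shift tool mm [-0.1  0.6  6.5]
rotvec tool deg [-0.04  0.07 -0.02]
shift after turn [-0.1  0.5  6.5]
```

Emit:
apply_moves --moves '[[[0,0,0,0,0.4,3,0.8],[0,0,0,0,0,2,0.8],[0,0,0,0,0,1.5,0.8],[0,0,0,0,0,0,0.8]]]'

```text
clock: 10.7
eef_pos: [0.5077, 0.0192, 0.1595]
tcp_rot: [0.783, -0.623, 0.001, -0.001]
wrist_force: [0.0, -0.4, -1.5]
gripper_width: 0.0355
```

```bash
python3 g.py 0.5067 .0194 .159 -77
```

```text
t 10.7 pos [0.5077 0.0192 0.1595] theta -77.02 zaxis [ 0.0024  0.0011 -1.    ] w 0.0355 F [ 0.  -0.4 -1.5] T [-0.05  0.02 -0.04] q6 1.24
shift tool mm [-0.4  0.9  0.5]
rotvec tool deg [-0.15  0.03 -0.02]
shift after turn [-0.4  0.9  0.5]
```

Emit:
apply_moves --moves '[[[-0.1,0,0,0,0.8,1,0.8],[0,0,0,0,0,1,0.8],[0,0,0,0,0,0,0.8]]]'

```text
clock: 11.08
eef_pos: [0.5076, 0.0191, 0.1586]
tcp_rot: [0.783, -0.623, 0.001, -0.001]
wrist_force: [-1.8, 0.4, 2.4]
gripper_width: 0.0358
```

```bash
python3 g.py 0.5067 .0194 .159 -77
```

```text
t 11.07 pos [0.5076 0.0191 0.1586] theta -77.02 zaxis [ 2.5e-03  8.0e-04 -1.0e+00] w 0.0358 F [-1.8  0.4  2.4] T [-0.01  0.27 -0.02] q6 1.24
shift tool mm [-0.5  0.8 -0.4]
rotvec tool deg [-0.15  0.01 -0.02]
shift after turn [-0.5  0.8 -0.4]
```

The filter has seated: contact came at the expected height. Next I'll release it by opening partly, then rise.

Emit:
apply_moves --moves '[[[0,0,0,0,0,0,0.45],[0,0,0,0,0,0,0.4],[0,0,0,0,0,0,0.4],[0,0,0,0,0,0,0.4],[0,0,0,0,0,-10,0.4],[0,0,0,0,0,-20,0.4],[0,0,0,0,0,-30,0.4],[0,0,0,0,0,-30,0.4],[0,0,0,0,0,-20,0.4],[0,0,0,0,0,0,0.2]]]'

```text
clock: 12.32
eef_pos: [0.508, 0.0188, 0.2748]
tcp_rot: [0.782, -0.623, 0.002, -0.002]
wrist_force: [0.2, 0.0, -0.1]
gripper_width: 0.0593
```

```bash
python3 g.py 0.5555 -.2685 .2 -17.7; python3 - <<'E'
from h import *
c=snap('side','s5.png')
a=cv2.imread('pics/s5.png')[130:350,190:370]; cv2.imwrite('pics/z5.png',cv2.resize(a,None,fx=2.6,fy=2.6))
E
```

```text
t 12.32 pos [0.508  0.0188 0.2748] theta -77.02 zaxis [ 5.2e-03  3.0e-04 -1.0e+00] w 0.0593 F [ 0.2  0.  -0.1] T [ 0.   -0.02  0.02] q6 1.24
shift tool mm [290.6  18.6  74.9]
rotvec tool deg [ -0.24  -0.2  -59.32]
shift after turn [132.6 259.3  74.8]
```

View pics/z5.png

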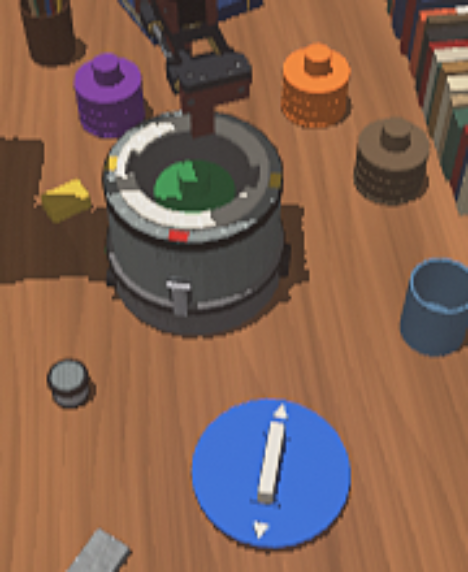

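The green filter stands upright and central in the drum at (195,185) in this crop. Next I'll turn the empty gripper for the cap's bar, then move over it.

Emit:
apply_moves --moves '[[[-0.2,-0.2,-9.9,0,0,0,0],[0,0,-9.9,0,0,0,0],[0,0,-9.9,0,0,0,0],[0,0,-9.9,0,0,0,0],[0,0,-9.9,0,0,0,0],[0,0,-9.9,0,0,0,0],[0,0,0,18,36,0,0],[0,0,0,18,36,0,0],[0,0,0,18,36,0,0],[0,0,0,18,36,0,0],[0,0,0,18,36,0,0],[0,0,0,18,36,0,0]]]'

```text
clock: 13.88
eef_pos: [0.5451, -0.2202, 0.2561]
tcp_rot: [0.991, -0.133, -0.013, -0.003]
wrist_force: [0.2, -0.1, 0.6]
gripper_width: 0.0877
```

```bash
python3 g.py 0.5555 -.2685 .1 -17.7
```

```text
t 13.88 pos [ 0.5451 -0.2202  0.2561] theta -15.31 zaxis [-0.0257  0.0098 -0.9996] w 0.0877 F [ 0.2 -0.1  0.6] T [-0.04 -0.09 -0.06] q6 -0.23
shift tool mm [ 27.   44.2 155.3]
rotvec tool deg [-0.12  1.57  2.39]
shift after turn [ 24.6  42.9 156.1]
```

Emit:
apply_moves --moves '[[[0,1.5,2.3,15,20,20,0],[0,0,0,10,22,30,0],[0,0,0,0,0,30,0],[0,0,0,0,0,20,0],[0,0,0,0,0,0,0]]]'

```text
clock: 14.5
eef_pos: [0.5537, -0.2709, 0.1458]
tcp_rot: [0.988, -0.156, -0.004, -0.003]
wrist_force: [0.4, -1.1, -0.0]
gripper_width: 0.088
```

```bash
python3 g.py 0.556 -.268 .1 -17.7; python3 - <<'E'
from fit import *
for n in ('side','top'):
    c=snap(n,n+'6.png'); P=cloud(c); h=cv2.cvtColor(c['pixels'],cv2.COLOR_RGB2HSV)
    near=np.hypot(P[...,0]-.556,P[...,1]+.268)<.078
    w=(h[...,1]<90)&(h[...,2]>140)&near&(P[...,2]<.027)
    nn,l,s,ce=cv2.connectedComponentsWithStats(w.astype(np.uint8))
    for i in range(1,nn):
        if s[i,4]>4: print(n,s[i,4],onplane(c,*ce[i],.022).round(4))
a=cv2.imread('pics/side6.png')[200:380,200:400]; cv2.imwrite('pics/z6.png',cv2.resize(a,None,fx=3,fy=3))
E
```

```text
t 14.5 pos [ 0.5537 -0.2709  0.1458] theta -17.96 zaxis [-0.0075  0.0064 -1.    ] w 0.088 F [ 0.4 -1.1 -0. ] T [-0.04 -0.03  0.02] q6 -0.26
shift tool mm [ 1.7 -3.3 45.8]
rotvec tool deg [-0.21  0.52 -0.26]
shift after turn [ 1.3 -3.5 45.8]
side 19 [ 0.576  -0.2042  0.022 ]
side 22 [ 0.5373 -0.3293  0.022 ]
top 14 [ 0.5771 -0.2053  0.022 ]
```

View pics/z6.png

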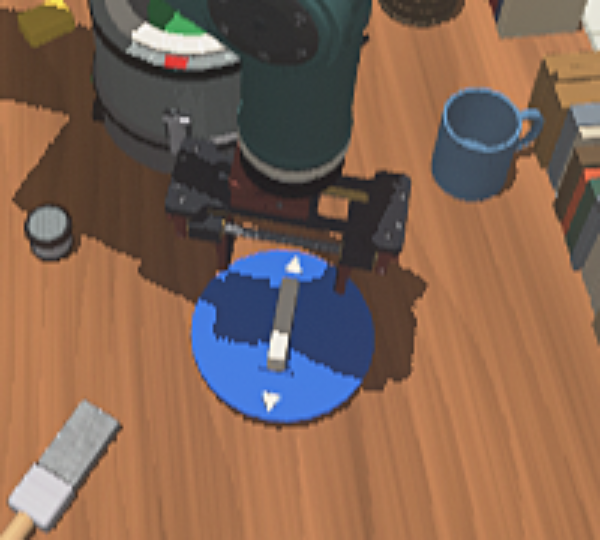

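The fingers straddle the bar in this crop at about (225,245) and (342,275), with the bar at (285,320). Next I'll descend.

Emit:
apply_moves --moves '[[[-0.2,0.5,-0.2,1.3,-3.4,15,0],[0,0,0,0,0,25,0],[0,0,0,0,0,25,0],[0,0,0,0,0,20,0],[0,0,0,0,0,13,0],[0,0,0,0,0,0,0]]]'

```text
clock: 15.35
eef_pos: [0.5638, -0.2712, 0.0552]
tcp_rot: [0.988, -0.153, 0.008, 0.003]
wrist_force: [0.4, 0.2, 0.5]
gripper_width: 0.0882
```

```bash
python3 g.py 0.556 -.268 .037 -17.7
```

```text
t 15.35 pos [ 0.5638 -0.2712  0.0552] theta -17.64 zaxis [ 0.0153 -0.0092 -0.9998] w 0.0882 F [0.4 0.2 0.5] T [-0.08 -0.08  0.04] q6 -0.25
shift tool mm [-8.7 -0.7 18. ]
rotvec tool deg [ 0.24 -0.99  0.06]
shift after turn [-8.4 -0.6 18.2]
```

Emit:
apply_moves --moves '[[[0.2,-0.9,0,-8.4,-0.6,3,0],[0,0,0,0,0,5,0],[0,0,0,0,0,5,0],[0,0,0,0,0,0,0]]]'

```text
clock: 15.85
eef_pos: [0.557, -0.2687, 0.0436]
tcp_rot: [0.988, -0.153, 0.002, 0.001]
wrist_force: [0.3, -0.5, -1.2]
gripper_width: 0.0879
```

```bash
python3 g.py 0.556 -.268 .037 -17.7
```

```text
t 15.85 pos [ 0.557  -0.2687  0.0436] theta -17.64 zaxis [ 0.0037 -0.0027 -1.    ] w 0.0879 F [ 0.3 -0.5 -1.2] T [-0.02 -0.13 -0.01] q6 -0.25
shift tool mm [-1.2 -0.4  6.6]
rotvec tool deg [ 0.08 -0.25  0.06]
shift after turn [-1.2 -0.4  6.6]
```

Emit:
apply_moves --moves '[[[0.1,-0.3,0,-1,-0.4,6,0],[0,0,0,0,0,0,0.3],[0,0,0,0,0,0,0.6],[0,0,0,0,0,0,0.8],[0,0,0,0,0,0,0.95],[0,0,0,0,0,0,0.95],[0,0,0,0,0,0,0.95],[0,0,0,0,0,0,0.95],[0,0,0,0,0,0,0.95]]]' --grip_force 45

```text
clock: 16.98
eef_pos: [0.5566, -0.2684, 0.0376]
tcp_rot: [0.988, -0.153, -0.0, -0.0]
wrist_force: [0.7, 0.0, -0.5]
gripper_width: 0.016
```

```bash
python3 g.py 0.556 -.268 .037 -17.7
```

```text
t 16.98 pos [ 0.5566 -0.2684  0.0376] theta -17.64 zaxis [-1.e-04  2.e-04 -1.e+00] w 0.016 F [ 0.7  0.  -0.5] T [-0.06 -0.12 -0.05] q6 -0.25
shift tool mm [-0.7 -0.1  0.6]
rotvec tool deg [-0.01  0.01  0.06]
shift after turn [-0.7 -0.1  0.6]
```

The bar is gripped at a 16 mm opening. Next I'll lift.

Emit:
apply_moves --moves '[[[0,0,0,0,0,-8,0.95],[0,0,0,0,0,-20,0.95],[0,0,0,0,0,-30,0.95],[0,0,0,0,0,-30,0.95],[0,0,0,0,0,-30,0.95],[0,0,0,0,0,-30,0.95],[0,0,0,0,0,-30,0.95],[0,0,0,0,0,-30,0.95],[0,0,0,0,0,-20,0.95],[0,0,0,0,0,-10,0.95],[0,0,0,0,0,0,0.95]]]'

```text
clock: 18.35
eef_pos: [0.5531, -0.2661, 0.2837]
tcp_rot: [0.988, -0.153, -0.004, -0.002]
wrist_force: [-0.6, -0.2, -2.5]
gripper_width: 0.0157
```

```bash
python3 g.py 0.507 .019 .27 75.5
```

```text
t 18.35 pos [ 0.5531 -0.2661  0.2837] theta -17.63 zaxis [-0.0071  0.0045 -1.    ] w 0.0157 F [-0.6 -0.2 -2.5] T [-0.07 -0.06  0.04] q6 -0.25
shift tool mm [-130.2 -257.8   15.3]
rotvec tool deg [ -0.47   0.26 -93.13]
shift after turn [ 264.5 -116.    13.7]
```

Emit:
apply_moves --moves '[[[0,0.4,-5,0,0,0,0.95],[0,0,-9.5,0,0,0,0.95],[0,0,-9.5,0,0,0,0.95],[0,0,-9.5,0,0,0,0.95],[0,0,-9.5,0,0,0,0.95],[0,0,-9.5,0,0,0,0.95],[0,0,-9.5,0,0,0,0.95],[0,0,-9.5,0,0,0,0.95],[0,0,-9.5,0,0,0,0.95],[0,0,-7,0,0,0,0.95],[0,0,-3,0,0,0,0.95],[0,0,0,0,0,0,0.95]]]'

```text
clock: 19.85
eef_pos: [0.5441, -0.2607, 0.2659]
tcp_rot: [0.786, 0.618, -0.004, -0.016]
wrist_force: [-0.1, -0.2, -1.5]
gripper_width: 0.0157
```

```bash
python3 g.py 0.507 .019 .27 75.5
```

```text
t 19.85 pos [ 0.5441 -0.2607  0.2659] theta 76.37 zaxis [-0.0262  0.019  -0.9995] w 0.0157 F [-0.1 -0.2 -1.5] T [-0.06 -0.16  0.03] q6 -1.9
shift tool mm [ 263.1 -102.     2.2]
rotvec tool deg [-1.72 -0.69  0.89]
shift after turn [ 261.5 -106.    -4.1]
```

Emit:
apply_moves --moves '[[[-1.6,-0.6,0.8,5,-2,-8,0.95],[0,0,0,20,-8,-8,0.95],[0,0,0,30,-12,0,0.95],[0,0,0,30,-12,0,0.95],[0,0,0,30,-12,0,0.95],[0,0,0,30,-12,0,0.95],[0,0,0,30,-12,0,0.95],[0,0,0,25,-10,0,0.95],[0,0,0,20,-8,0,0.95],[0,0,0,10,-5,0,0.95],[0,0,0,0,0,0,0.95]]]'

```text
clock: 21.22
eef_pos: [0.506, 0.0048, 0.2895]
tcp_rot: [0.791, 0.611, 0.004, 0.0]
wrist_force: [0.0, 0.3, -2.6]
gripper_width: 0.0162
```

```bash
python3 g.py 0.5055 .0193 .26 75.5
```

```text
t 21.23 pos [0.506  0.0048 0.2895] theta 75.38 zaxis [ 0.0064  0.0044 -1.    ] w 0.0162 F [ 0.   0.3 -2.6] T [ 0.05 -0.19  0.01] q6 -1.45
shift tool mm [13.8 -4.3 29.5]
rotvec tool deg [ 0.29 -0.34 -0.12]
shift after turn [14.  -4.1 29.5]
```

Emit:
apply_moves --moves '[[[0.3,-0.3,0,14,-4,8,0.95],[0,0,0,0,0,12,0.95],[0,0,0,0,0,5,0.95],[0,0,0,0,0,0,0.95]]]'

```text
clock: 21.72
eef_pos: [0.5056, 0.019, 0.2621]
tcp_rot: [0.792, 0.611, -0.001, -0.0]
wrist_force: [0.3, 0.6, -2.8]
gripper_width: 0.0157
```

```bash
python3 g.py 0.5055 .0193 .23 75.5; python3 - <<'E'
from fit import *
s=read_state(); z=s['eef_pos'][2]-.0376+.022; print('disc z',z)
for n in ('side','top'):
    c=snap(n,n+'7.png'); P=cloud(c)
    m=mask(c,(100,150,40),(120,255,255)); m[(abs(P[...,2]-z)>.012)]=0
    cs,_=cv2.findContours(m,cv2.RETR_EXTERNAL,cv2.CHAIN_APPROX_NONE); h=cv2.convexHull(np.vstack(cs))[:,0]
    q=np.array([onplane(c,u,v,z)[:2] for u,v in h]); print(n,(m>0).sum(),np.median(P[m>0],0),circ(q),circ(q,.0815)[0])
    hh=cv2.cvtColor(c['pixels'],cv2.COLOR_RGB2HSV)
    w=(hh[...,1]<80)&(hh[...,2]>110)&(abs(P[...,2]-z)<.008)&(np.hypot(P[...,0]-.505,P[...,1]-.02)<.085)
    nn,l,st,ce=cv2.connectedComponentsWithStats(w.astype(np.uint8))
    for i in range(1,nn):
        if st[i,4]>4: print(' arrow',st[i,4],onplane(c,*ce[i],z).round(4))
    for k in('yellow','red'):
        for a,ce,mm in blobs(c,k,4):
            p=np.median(P[mm],0)
            if abs(p[2]-.174)<.006 and abs(p[0]-.5)<.12 and abs(p[1])<.12: print(k,a,onplane(c,*ce,.174)[:2].round(4))
a=cv2.imread('pics/side7.png')[120:270,180:350]; cv2.imwrite('pics/z7.png',cv2.resize(a,None,fx=3.5,fy=3.5))
E
```

```text
t 21.73 pos [0.5056 0.019  0.2621] theta 75.28 zaxis [-1.4e-03 -2.0e-04 -1.0e+00] w 0.0157 F [ 0.3  0.6 -2.8] T [ 0.05 -0.11 -0.  ] q6 -1.41
shift tool mm [ 0.3 -0.1 32.1]
rotvec tool deg [-0.07  0.03 -0.22]
shift after turn [ 0.3 -0.2 32.1]
disc z 0.24652480329813997
side 578 [ 0.46953544 -0.01318838  0.24591077] (array([0.50472227, 0.01724468]), np.float64(0.08133523046721915)) [0.50469831 0.01729207]
 arrow 17 [0.4418 0.038  0.2465]
 arrow 6 [0.5684 0.006  0.2465]
yellow 7 [0.4192 0.0422]
red 25 [ 0.4814 -0.0701]
top 470 [0.46143416 0.04180503 0.24680176] (array([0.48310322, 0.03227724]), np.float64(0.05826413196565485)) [0.51018678 0.01817601]
 arrow 20 [0.43   0.0454 0.2465]
 arrow 16 [0.4431 0.0365 0.2465]
 arrow 6 [ 0.4294 -0.0092  0.2465]
yellow 6 [0.4182 0.0418]
```

View pics/z7.png

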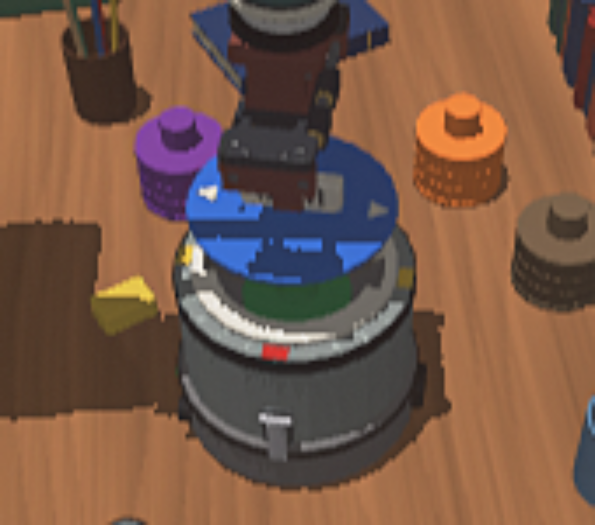

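```bash
python3 - <<'E'
from fit import *
for n in ('side','top'):
    c=camera(n); px=cv2.cvtColor(cv2.imread(f'pics/{n}0.png'),cv2.COLOR_BGR2RGB)
    g=px.min(2).astype(np.float32)
    # radial profiles on plane z=.18 about a guess: find outer white edge
    cen=np.array([.505,.0185])
    for it in range(4):
        for name,z,lo,hi,sign in (('outer',.18,.074,.094,-1),('inner',.18,.054,.074,1)):
            pts=[]
            for a in np.radians(np.arange(0,360,3)):
                rr=np.arange(lo,hi,.0005)
                uv=np.array([proj(c,[cen[0]+r*np.cos(a),cen[1]+r*np.sin(a),z]) for r in rr],np.float32)
                pr=cv2.remap(g,uv[None,:,0],uv[None,:,1],cv2.INTER_LINEAR)[0]
                d=sign*np.gradient(cv2.GaussianBlur(pr[None],(9,1),2)[0]); i=d.argmax()
                if d[i]>1.5 and 2<i<len(rr)-3: pts.append(cen+rr[i]*np.array([np.cos(a),np.sin(a)]))
            q=np.array(pts); r=circ(q)
            if it==3: print(n,name,len(q),r, np.std(np.hypot(*(q-r[0]).T)))
            if name=='outer': cen=r[0]
E
```

```text
side outer 120 (array([0.50432619, 0.02075319]), np.float64(0.08552503479240582)) 0.002840058100824114
side inner 113 (array([0.50438416, 0.01869288]), np.float64(0.0635019955371758)) 0.002568018096288859
top outer 120 (array([0.5057319, 0.017465 ]), np.float64(0.08512780637812516)) 0.0010561706828429642
top inner 120 (array([0.50618271, 0.01778445]), np.float64(0.06337815241610394)) 0.0030966158209128247
```

The rim and mark fits average (0.505, 0.019), and the arrows measure −14.2° against the slots' −14.5°. The cap is aligned, so I'll lower it.

Emit:
apply_moves --moves '[[[-0.1,0,-0.2,0.2,0,8,0.95],[0,0,0,0,0,10,0.95],[0,0,0,0,0,10,0.95],[0,0,0,0,0,8,0.95],[0,0,0,0,0,0,0.95]]]'

```text
clock: 22.55
eef_pos: [0.5062, 0.019, 0.2245]
tcp_rot: [0.791, 0.612, 0.001, 0.001]
wrist_force: [-0.3, -1.2, -1.9]
gripper_width: 0.0159
```

```bash
python3 g.py 0.5053 .019 .215 75.5
```

```text
t 22.55 pos [0.5062 0.019  0.2245] theta 75.47 zaxis [ 2.2e-03 -8.0e-04 -1.0e+00] w 0.0159 F [-0.3 -1.2 -1.9] T [ 0.04 -0.12  0.  ] q6 -1.42
shift tool mm [-0.2 -0.9  9.5]
rotvec tool deg [ 0.13  0.01 -0.03]
shift after turn [-0.2 -0.9  9.5]
```

Emit:
apply_moves --moves '[[[0.1,0,0,-0.2,-0.8,3,0.95],[0,0,0,0,0,3,0.95],[0,0,0,0,0,3,0.95],[0,0,0,0,0,0,0.95]]]'

```text
clock: 23.05
eef_pos: [0.5058, 0.019, 0.2154]
tcp_rot: [0.791, 0.612, 0.0, 0.001]
wrist_force: [-0.3, 0.4, -2.9]
gripper_width: 0.0155
```

```bash
python3 g.py 0.5053 .019 .211 75.5
```

```text
t 23.05 pos [0.5058 0.019  0.2154] theta 75.48 zaxis [ 1.5e-03 -5.0e-04 -1.0e+00] w 0.0155 F [-0.3  0.4 -2.9] T [ 0.02 -0.15 -0.  ] q6 -1.42
shift tool mm [-0.1 -0.5  4.4]
rotvec tool deg [ 0.09  0.   -0.02]
shift after turn [-0.1 -0.5  4.4]
```

Emit:
apply_moves --moves '[[[0,0,0,0,-0.4,2,0.95],[0,0,0,0,0,2,0.95],[0,0,0,0,0,0,0.95]]]'

```text
clock: 23.42
eef_pos: [0.5057, 0.0191, 0.2114]
tcp_rot: [0.791, 0.612, 0.001, 0.001]
wrist_force: [-0.6, -0.2, -2.4]
gripper_width: 0.0159
```

```bash
python3 g.py 0.5053 .019 .2016 75.5
```

```text
t 23.43 pos [0.5057 0.0191 0.2114] theta 75.48 zaxis [ 2.e-03 -5.e-04 -1.e+00] w 0.0159 F [-0.6 -0.2 -2.4] T [ 0.07 -0.15  0.01] q6 -1.42
shift tool mm [-0.2 -0.3  9.8]
rotvec tool deg [ 0.12 -0.   -0.02]
shift after turn [-0.2 -0.3  9.8]
```

The lugs are below rim level with no contact force, so they are in the slots. Next I'll press.

Emit:
apply_moves --moves '[[[0.1,0,0,0,-0.3,3,0.95],[0,0,0,0,0,3,0.95],[0,0,0,0,0,2,0.95],[0,0,0,0,0,0,0.95]]]'

```text
clock: 23.92
eef_pos: [0.506, 0.019, 0.2046]
tcp_rot: [0.791, 0.612, 0.001, 0.001]
wrist_force: [-0.7, -0.1, 4.6]
gripper_width: 0.0156
```

```bash
python3 g.py 0.5053 .019 .2016 75.5
```

```text
t 23.93 pos [0.506  0.019  0.2046] theta 75.48 zaxis [ 2.1e-03 -3.0e-04 -1.0e+00] w 0.0156 F [-0.7 -0.1  4.6] T [-0.02  0.31  0.  ] q6 -1.42
shift tool mm [-0.2 -0.7  3. ]
rotvec tool deg [ 0.12 -0.01 -0.02]
shift after turn [-0.2 -0.7  3. ]
```

Emit:
apply_moves --moves '[[[0,0,0,0,-0.5,2.5,0.95],[0,0,0,0,0,2.5,0.95],[0,0,0,0,0,1.5,0.95],[0,0,0,0,0,0.5,0.95]]]'

```text
clock: 24.42
eef_pos: [0.506, 0.0191, 0.2019]
tcp_rot: [0.791, 0.612, 0.001, 0.002]
wrist_force: [-2.6, -0.4, 8.5]
gripper_width: 0.0156
```

```bash
python3 g.py 0.5053 .019 .2016 75.5
```

```text
t 24.43 pos [0.506  0.0191 0.2019] theta 75.5 zaxis [ 4.5e-03 -9.0e-04 -1.0e+00] w 0.0156 F [-2.6 -0.4  8.5] T [ 0.08  0.52 -0.03] q6 -1.42
shift tool mm [-0.3 -0.6  0.3]
rotvec tool deg [ 0.26 -0.01 -0.  ]
shift after turn [-0.3 -0.6  0.3]
```

Emit:
apply_moves --moves '[[[0.2,0,0,0,-0.5,2,0.95],[0,0,5,0,0,2,0.95],[0,0,5,0,0,2,0.95],[0,0,5,0,0,2,0.95]]]'

```text
clock: 24.92
eef_pos: [0.5093, 0.0181, 0.2015]
tcp_rot: [0.865, 0.501, 0.004, 0.004]
wrist_force: [-5.4, 1.1, 19.6]
gripper_width: 0.0155
```

```bash
python3 g.py 0.5053 .019 .2016 75.5
```

```text
t 24.93 pos [0.5093 0.0181 0.2015] theta 60.2 zaxis [ 0.0109 -0.0031 -0.9999] w 0.0155 F [-5.4  1.1 19.6] T [0.15 1.26 0.59] q6 -1.15
shift tool mm [-1.2 -3.9 -0.2]
rotvec tool deg [  0.65  -0.07 -15.3 ]
shift after turn [-0.1 -4.1 -0.1]
```

Emit:
apply_moves --moves '[[[0.6,0,2,-1.2,-3.5,1,0.95],[0.2,0,6,-0.5,-0.6,1.5,0.95],[0.2,0.1,6,-0.5,-0.5,1.5,0.95],[0.1,0.1,6,-0.5,-0.5,1.5,0.95]]]'

```text
clock: 25.42
eef_pos: [0.5095, 0.0167, 0.2018]
tcp_rot: [0.941, 0.34, 0.007, -0.001]
wrist_force: [-2.0, 0.7, 14.6]
gripper_width: 0.0157
```

```bash
python3 g.py 0.5055 .019 .2016 -14.5; python3 - <<'E'
from h import *
snap('side','s8.png')
a=cv2.imread('pics/s8.png')[120:270,180:350]; cv2.imwrite('pics/z8.png',cv2.resize(a,None,fx=3.5,fy=3.5))
E
```

```text
t 25.43 pos [0.5095 0.0167 0.2018] theta 39.7 zaxis [ 0.0116  0.0062 -0.9999] w 0.0157 F [-2.   0.7 14.6] T [-0.38  0.81  0.52] q6 -0.8
shift tool mm [-1.7 -4.3  0.1]
rotvec tool deg [-0.21 -0.75 54.19]
shift after turn [-4.5 -1.2  0.2]
```

View pics/z8.png

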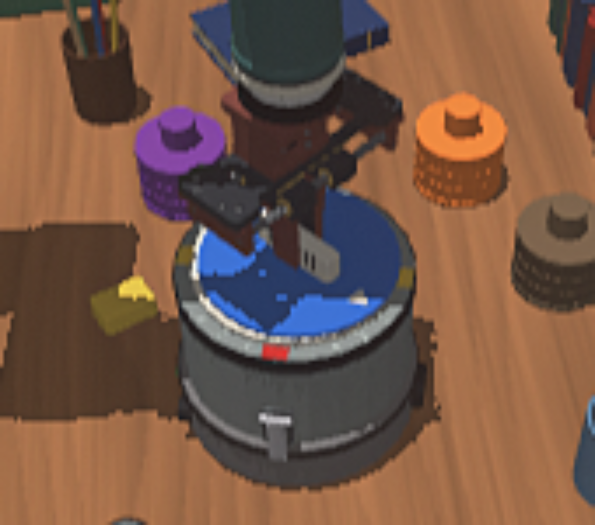

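The cap sits in the mouth and turns with the gripper: its near arrow is at (360,300) in this crop, heading for the red mark at (275,352). I'll continue the turn with small tilt and offset corrections.

Emit:
apply_moves --moves '[[[0.1,-0.7,6,-1.5,-3,1.5,0.95],[0,-0.2,7,-0.7,-0.7,1.5,0.95],[0,-0.1,7,-0.5,-0.5,1.5,0.95],[0,0,7,-0.5,-0.3,1.5,0.95]]]'

```text
clock: 25.98
eef_pos: [0.5099, 0.0161, 0.2015]
tcp_rot: [0.995, 0.102, 0.004, 0.004]
wrist_force: [-2.6, -1.1, 14.8]
gripper_width: 0.0156
```

```bash
python3 g.py 0.5055 .019 .2016 11
```

```text
t 25.98 pos [0.5099 0.0161 0.2015] theta 11.7 zaxis [ 0.0087 -0.0079 -0.9999] w 0.0156 F [-2.6 -1.1 14.8] T [0.02 1.12 0.43] q6 -0.3
shift tool mm [-3.7 -3.8 -0.2]
rotvec tool deg [ 0.54 -0.4   0.7 ]
shift after turn [-3.7 -3.7 -0.1]
```

Emit:
apply_moves --moves '[[[0.5,-0.4,7,-2,-2,1.5,0.95],[0,0,7,-0.7,-0.4,1.5,0.95],[0,0,6,-0.5,0,1.5,0.95],[0,0,4,0,0,1.5,0.95],[0,0,3,0,0,1.5,0.95]]]'

```text
clock: 26.6
eef_pos: [0.509, 0.0163, 0.2015]
tcp_rot: [0.99, -0.138, 0.004, 0.002]
wrist_force: [-7.4, 2.5, 18.0]
gripper_width: 0.016
```

```bash
python3 g.py 0.5055 .019 .2016 -14.5; python3 - <<'E'
from h import *
snap('side','s9.png'); snap('top','t9.png')
a=cv2.imread('pics/s9.png')[120:270,180:350]; cv2.imwrite('pics/z9.png',cv2.resize(a,None,fx=3.5,fy=3.5))
E
```

```text
t 26.6 pos [0.509  0.0163 0.2015] theta -15.91 zaxis [ 0.008  -0.0048 -1.    ] w 0.016 F [-7.4  2.5 18. ] T [0.27 1.53 1.06] q6 0.18
shift tool mm [-4.1 -1.6 -0.2]
rotvec tool deg [ 0.14 -0.51 -1.41]
shift after turn [-4.1 -1.7 -0.1]
```

View pics/z9.png

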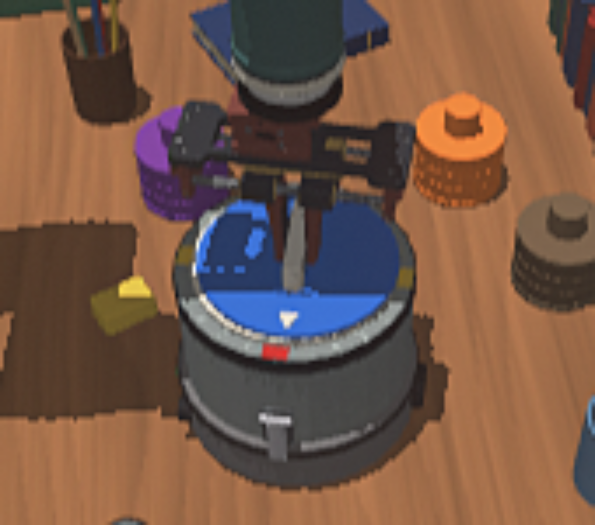

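Emit:
apply_moves --moves '[[[0,-0.5,2,-2,-1,1.5,0.95],[0,0,3,0,0,1.5,0.95],[0,0,3,0,0,1.5,0.95]]]'

```text
clock: 27.08
eef_pos: [0.5061, 0.0171, 0.2016]
tcp_rot: [0.979, -0.204, 0.001, 0.003]
wrist_force: [-4.7, 0.0, 15.3]
gripper_width: 0.0176
```

```bash
python3 g.py 0.5055 .019 .2016 -14.5
```

```text
t 27.07 pos [0.5061 0.0171 0.2016] theta -23.58 zaxis [-2.0e-04 -6.4e-03 -1.0e+00] w 0.0176 F [-4.7  0.  15.3] T [-0.12  0.83  1.34] q6 0.32
shift tool mm [-1.3 -1.5 -0.1]
rotvec tool deg [ 0.35 -0.11 -9.08]
shift after turn [-1.1 -1.7 -0. ]
```

The jaws opened to 17.6 mm at 1.3 N m while the tool turned past the bar, so the cap is on its stop. Next I'll ease back, relieve the pressing and release.

Emit:
apply_moves --moves '[[[0.3,0,-4,0,0,0,0.95],[0,0,-2,0,0,-1.5,0.95],[0,0,0,0,0,-1,0.95]]]'

```text
clock: 27.45
eef_pos: [0.506, 0.0172, 0.2041]
tcp_rot: [0.989, -0.151, 0.001, 0.001]
wrist_force: [3.4, 0.6, -12.8]
gripper_width: 0.0163
```

```bash
python3 g.py 0.5055 .019 .2016 -14.5;  python3 - <<'E'
from h import *
snap('side','s10.png')
a=cv2.imread('pics/s10.png')[120:270,180:350]; cv2.imwrite('pics/z10.png',cv2.resize(a,None,fx=3.5,fy=3.5))
E
```

```text
t 27.45 pos [0.506  0.0172 0.2041] theta -17.31 zaxis [ 0.0022 -0.0022 -1.    ] w 0.0163 F [  3.4   0.6 -12.8] T [-0.2 -0.6  0.3] q6 0.2
shift tool mm [-1.  -1.6  2.5]
rotvec tool deg [ 0.09 -0.15 -2.81]
shift after turn [-0.9 -1.6  2.5]
```

View pics/z10.png

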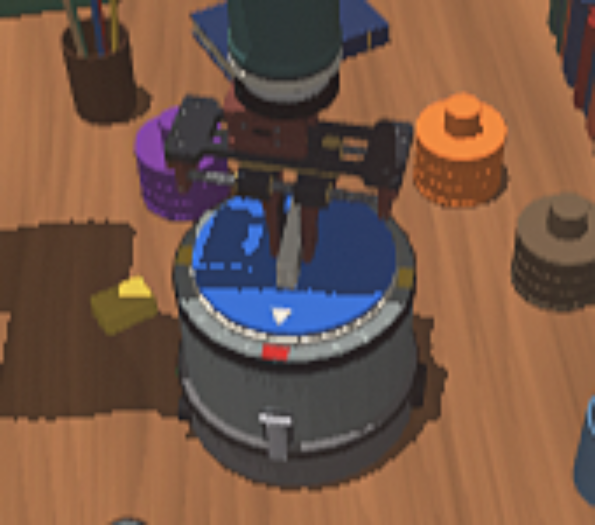

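The lip held the cap against an upward pull of about 13 N, and its arrow at (280,316) points at the red mark at (275,352). Next I'll release and retreat.

Emit:
apply_moves --moves '[[[0,0,0,0,0,0.5,0.8],[0,0,0,0,0,0,0.6],[0,0,0,0,0,0,0.4],[0,0,0,0,0,0,0.3],[0,0,0,0,0,0,0.3],[0,0,0,0,0,-15,0.3],[0,0,0,0,0,-25,0.3],[0,0,0,0,0,-30,0.3],[0,0,0,0,0,-30,0.3],[0,0,0,0,-40,-10,0.3],[0,0,0,0,-40,0,0.3],[0,0,0,0,-40,0,0.3]]]'

```text
clock: 29.0
eef_pos: [0.5442, 0.1322, 0.3253]
tcp_rot: [0.988, -0.155, 0.005, 0.0]
wrist_force: [0.4, 0.1, 0.8]
gripper_width: 0.0617
```

Emit:
apply_moves --moves '[[[0,0,0,0,-40,0,0.3],[0,0,0,0,-40,0,0.3],[0,0,0,0,-40,0,0.3],[0,0,0,0,-30,0,0.3],[0,0,0,0,0,0,0.3]]]'

```text
clock: 29.62
eef_pos: [0.5921, 0.2826, 0.3318]
tcp_rot: [0.988, -0.153, 0.008, -0.001]
wrist_force: [-0.5, -1.3, 1.0]
gripper_width: 0.0614
```

```bash
python3 g.py; python3 - <<'E'
from fit import *
for n in ('side','top'):
    c=snap(n,n+'11.png'); P=cloud(c)
    m=mask(c,(100,150,40),(120,255,255)); cond=np.hypot(P[...,0]-.505,P[...,1]-.02)<.1
    m[~cond]=0; z=.1885
    q=edge(c,m,z); print(n,'disc z',np.median(P[m>0],0)[2],circ(q))
    h=cv2.cvtColor(c['pixels'],cv2.COLOR_RGB2HSV)
    bar=cond&(P[...,2]>.209)
    v,u=np.nonzero(bar)
    if len(u)>5:
        q=np.array([onplane(c,a,b,.2165)[:2] for a,b in zip(u,v)]); mm=q.mean(0); ev,V=np.linalg.eigh(np.cov((q-mm).T)); d=V[:,1]
        print(' bar',len(u),mm,np.degrees(np.arctan2(d[1],d[0]))%180,'top z',np.percentile(P[bar][:,2],[50,90]))
    for k in('yellow','red'):
        for a,ce,mk in blobs(c,k,4):
            p=np.median(P[mk],0)
            if abs(p[2]-.174)<.006 and abs(p[0]-.5)<.12 and abs(p[1])<.12: print(k,a,onplane(c,*ce,.174)[:2].round(4))
a=cv2.imread('pics/side11.png')[120:270,180:380]; a=cv2.resize(a,(400,300),interpolation=cv2.INTER_CUBIC)
b=cv2.imread('pics/top11.png')[170:290,190:350]; b=cv2.resize(b,(400,300),interpolation=cv2.INTER_CUBIC)
cv2.imwrite('pics/z11.png',np.hstack([a,b]))
E
```

```text
t 29.62 pos [0.5921 0.2826 0.3318] theta -17.64 zaxis [ 1.610e-02 -5.000e-04 -9.999e-01] w 0.0614 F [-0.5 -1.3  1. ] T [-0.04 -0.07 -0.02] q6 0.65
side disc z 0.1877209558623473 (array([0.50492825, 0.01689963]), np.float64(0.08084595518113877))
 bar 130 [0.50446818 0.01270222] 75.85462335539066 top z [0.21530649 0.21743853]
red 22 [ 0.4814 -0.0698]
top disc z 0.1883660608581263 (array([0.50621473, 0.01868931]), np.float64(0.07701595272884842))
 bar 120 [0.50439114 0.01918922] 75.23462014590295 top z [0.21555285 0.21873087]
yellow 8 [ 0.5954 -0.0054]
yellow 12 [0.4168 0.0417]
red 7 [0.5296 0.1082]
red 6 [ 0.4828 -0.0721]
```

View pics/z11.png

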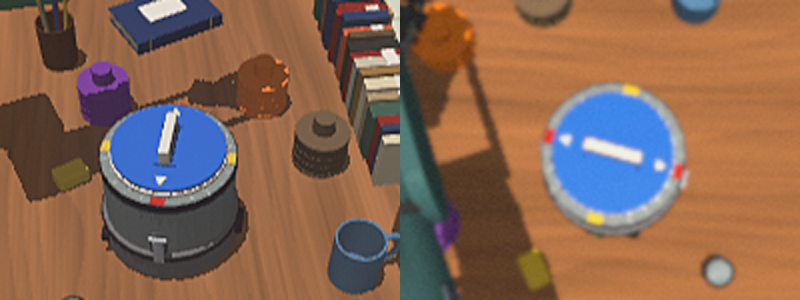

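View pics/side11.png

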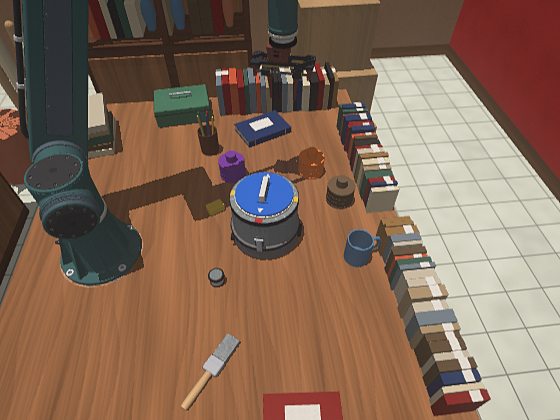

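The cap sits level at a disc height of 188 mm (188.5 when locked). Its bar is at 75.2–75.9°, against 75.2–76.0° for the red marks. The brown filter at (340,190) and the other things stand where they were, and the gripper is clear. I'm handing in.

```bash
python3 -c "
from cell import job_done,read_state
print(job_done()); print(read_state()['clock'])"
```

```text
the job is handed in; nothing more can be done
None
the job is handed in; nothing more can be done
```

The extractor is ready and handed in at about 30 s on the clock. I lowered the clean white filter onto the spring plate, fitted the blue cap with its lugs in the slots, pressed it down and turned it clockwise to the stop.

**Turn:** at the stop the resisting moment rose to about 1.3 N m and the bar slipped a little in the jaws. During the turn the cap also drifted about 4 mm sideways within its play, but it was central again at the end.

**Lock:** the cap then held against an upward pull of about 13 N. After I let go, its disc top stood at 188 mm; locked is 188.5 mm. The bar lay at 75.2–75.9°, in line with the red marks at 75.2–76.0°.

**Surroundings:** in the last pictures the brown filter and the other things on the counter looked to be where they were, and the gripper was clear. I compared these by eye, not by measurement.

**Disagreements:** the two cameras differed by 1–3 mm on positions. The side view put the bar's centre about 6 mm nearer than the top view, probably because its side face was counted in. I found no other failed checks.

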